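Tag the gas-law rig and hold its piston drawn

ROBOT

A 7-joint arm with a two-finger parallel gripper is mounted at the origin on the work surface. World frame = base frame: x ahead of the robot, y to its left, z up, the work surface at z = 0. Lengths are in m, angles in rad, forces in N, time in s.
With the tool pointing down it reaches from about 0.35 to 0.9 m from the base axis. Payload 8.1 kg.
Tool frame: the origin (TCP) lies at the very end of the fingers, on their centre line; the grasp point (between the pads) lies arm.hold_point_z behind it (arm.hold_point_z is the distance from the TCP to the grasp point, in m); z points along the fingers, y is the line along which they close (so a half turn about z gives the same grasp; the last joint's range is limited). The gripper opens to 92 mm and grips with 3 to 60 N. Pads are 19 mm wide; open, the fingers measure 130 mm over their backs; the gripper's body (75 mm by 190 mm) begins 47 mm behind the grasp point.
Start: joints at [1.156, 0.434, 0.025, 1.573, -0.012, 1.134, -0.075], TCP at [0.192, -0.595, 0.227] pointing down, gripper open.
Joint ranges: [-2.62, 2.62], [-0.44, 2.09], [-1.27, 1.32], [0.08, 2.57], [-1.32, 4.46], [0.12, 2], [-2.74, 2.74]. Speed limits (rad/s): [2.22, 2.22, 3.01, 3.01, 3.14, 3.14, 3.14].

INTERFACE

Orientations are given as a rotation vector (axis times angle).
In Python, from cell import arm, vision, job, cut_out gives the robot as it stands. The module is installed in compiled form; this text tells all that it offers.
- The arm moves only by the tool play_rows, never from a script. Its argument "increments" is text: rows parted by semicolons, each of 5 numbers parted by spaces: the shift along the tool's x, y, z in cm, then the turn about the tool's z in degrees, then the opening, from -1 (shut) to 1 (fully open), so that 0 is half open. A call has 1 to 5 rows; each row shifts and turns the commanded pose from where the row before left it, along the tool's axes as they then stand; what a row does not reach is not made up. A row lasts 1/12 s, in which the tool goes at most 41.7 mm and 7.16 degrees, less where a joint would pass 70% of its speed; a pose out of reach is approached as far as the arm can. A call is refused whole if a number of a shift passes 4.17 or a number of a turn 7.16, either way. A call with a gripper value outside its range is refused whole. The fingers move at their own pace and stop on an object; "grip_force" is the grip in N (left out, the last holds). Time passes only in rows, so rows that do not move let the fingers close. It gives the time, the measured TCP pose, the force, the opening and the grip force at its end, in the units of the state.
- arm.observe(): the state, without advancing time (a new reading comes with each control period).
- vision.get_image(name): name is "scene" or "top" or "wrist"; returns a dict with "frame" (420x560x3 uint8, red, green, blue), "z_map" (420x560 float32, m along the optical axis (not along the pixel's ray), 0 where there is no reading), "mtx" (3x3 intrinsics, pixels), "cam_to_world" (4x4, takes a point from camera to world coordinates). Camera axes: x right, y up, looking along -z (the intrinsics and any distortion apply to the point x, -y, -z); pixel columns grow to the right and rows downward; lengths in m; the calibration is good to about 2 mm. The wrist camera is an equidistant fisheye: a pixel r from the principal point sees the ray r / f radians off the axis. A picture is of the moment at which its call begins.
- job.sign_off(): hands the job in; it is judged then, once.
Trained networks look in a picture, given as the dict that the camera call returned (one of the last four; its "shot" number tells which), for a name from the list of things; names that differ only in an ending like _2 or _b are one class to them, and where a whole thing is asked for, a point or a joint stands for the part that bears it (a point fixed in the world has none). Each returns a list of dicts, best first, with "confidence" (0 to 1); they miss things now and then, are a little off and sometimes report something else, mostly with a low value. They report only what shows in the picture. A call takes as long as a camera call.
- cut_out(query, picture): "mask" (420x560 bool, what is visible of it) and "point" ([row, column] in pixels, amid what is visible of it).
The state is a dict: "clock": time; "joints": joint angles; "dq": joint speeds; "joint_efforts": joint torques, N m; "position": TCP position; "ee_rot": TCP orientation; "force": force on the tool from outside, world axes, zero at the start; "ft_torque": the same for the moment, N m; "width": opening from 0.0 (shut) to 1.0 (fully open); "gripper_force": force on a finger pad.
Only numpy, scipy, OpenCV 4.12 (cv2) and the standard library are available. Lean on these libraries where they do the work, as an engineer would, in place of code of your own. Each camera call takes 0.05 s, during which the arm holds its last target. There are 200 camera calls.

TASK

Get the piston rig on the lab bench ready for a reading: first hang the red 'in use' tag by its round hole on the peg of the tag post and let go of it. Then take the black knob and draw the piston rod straight out along its leaning bore, without forcing it sideways, until the yellow band is completely out of the barrel but the red band below it is still hidden inside, and finish while holding the rod still there. Do not let the red band come out at any time, and leave the other things on the bench where they are.

Things in the scene. Friction and masses are not known exactly. Their poses are not given: they have to be found in the camera images.
- rod: Loose piston rod, 0.2 to 0.45 kg: steel shaft 20 mm thick with a black round knob (28 mm across, 32 mm tall) on top. Origin: middle of the knob, on the axis; +z runs along the rod, out of the bore. The shaft ends 121 mm below the origin. It starts fully in, its foot on the bore's floor, the origin 31 mm and the knob's underside 15 mm beyond the bore's mouth. If let go it slides back in.
- yellow_edge (a point): Lower edge of the yellow band on the rod, on its axis, 63 mm below the rod's origin; the band is 12 mm tall and is just wholly out when the rod has been drawn 32 mm.
- red_edge (a point): Upper edge of the red band on the rod, on its axis, 83 mm below the rod's origin; bare steel lies between the bands. It reaches the bore's mouth when the rod has been drawn 52 mm.
- barrel: Blue barrel, 40 mm across, 100 mm long, fixed on the rig's dark base (150 x 110 x 16 mm, fixed). Origin: centre of the bore's mouth, 128 mm above the bench; +z is the bore's axis, pointing out, leaning 20 degrees from vertical towards the barrel's -x side (roughly to the robot). Blind bore 90 mm deep, 21.5 mm wide. A small dial gauge stands on the base on the -x side, lower than 65 mm.
- tag: Red plastic tag, a flat upright paddle 6 mm thick, 125 mm tall, ~70 g: lower part 64 mm wide, 80 mm tall, with a white stripe and a round hole; above it a handle strip 30 mm wide, 45 mm tall, to the top edge. Origin: middle of its lower edge; +z up to the handle, x square to the flat faces, y along the width. It starts upright, loose in the holder's slot, lower edge 8 mm above the bench.
- tag_hole (a point): Centre of the tag's round 26 mm hole, 58 mm above the tag's lower edge and 67 mm below its top edge.
- holder: Pale wooden block fixed to the bench, 50 (x) x 90 (y) x 30 mm (z), with an open slot in its top, 8 mm (x) by 67 mm (y), 22 mm deep. Origin: centre of its underside.
- post: Fixed steel tag post: base plate 100 x 90 x 14 mm, round column 12 mm thick, at its top a level round peg. Origin: on the column's axis at bench height. The peg's axis is 170 mm above the bench and runs from the column along the post's -x (roughly to the robot); 10 mm thick, ending 75 mm out in a black ball 16 mm across. Nothing on the post stands higher than the ball.
- peg_mid (a point): Point on the peg's axis, 38 mm out from the column, where the tag's hole should come.
- beaker: clear glass beaker, 68 mm across, 90 mm tall; loose, to be left where it is. Origin: centre of its underside.
- calculator: black pocket calculator lying flat, 140 x 75 x 15 mm; loose, to be left where it is. Origin: centre of its underside.
- screwdriver: yellow-handled screwdriver lying flat; loose, to be left where it is. Origin: on its underside.
- washer: steel washer lying flat, 32 mm across; loose, to be left where it is. Origin: centre of its underside.
- glue: white glue bottle, 44 mm across, 120 mm tall; loose, to be left where it is. Origin: centre of its underside.

How it is judged:
On the way, in this order (a step that is already met when the one before it is completed fails the run):
1. the tag hangs by its hole on the peg, let go (x of tag_hole in the frame of post between -0.074 and -0.006 m and y of tag_hole in the frame of post between -0.012 and 0.012 m and z of tag_hole in the frame of post between 0.157 and 0.172 m and contact force between tag and post above 0.2 N and contact force between tag and the arm below 0.05 N and contact force between tag and the fingers below 0.05 N and linear speed of tag below 0.03 m/s), for 0.3 s.
2. the rod is drawn until the yellow band is out and the red band still inside, held by the fingers (z of rod in the frame of barrel between 0.062 and 0.084 m and angle between the z axis of rod and the z axis of barrel, either way round below 0.06 rad and contact force between rod and the fingers above 2 N and linear speed of rod below 0.01 m/s), for 0.3 s.
At the end, for the whole second after the job is handed in: The tag hangs by its hole on the peg, untouched and at rest. The fingers hold the rod still (under 10 mm/s), in line with the bore (0.06 rad), drawn out 31 to 53 mm: the yellow band wholly out, the red band still inside, 1 mm of grace each way (all of step 1 and all of step 2); the arm keeps its last pose, push and grip.
It fails at once if the red band comes out of the barrel (drawn more than 56 mm) (z of rod in the frame of barrel above 0.087 m).
It fails at once if the rod is forced against its bore (more than 40 N between rod and barrel) (contact force between rod and barrel above 40 N).
It fails at once if a bystander is shifted by more than 30 mm (distance of any of beaker, calculator, screwdriver, washer, glue from where it was at the start of the episode above 0.03 m).
It also fails if it takes over 51 s, if anything falls off the work surface, if the arm or the gripper's body presses on something with over 40 N, if the wrist force passes 120 N, or if a joint passes its speed limit or range.

## Working session

There is one attempt and no reset: what is moved stays moved. The work goes in short steps, Python scripts to look and compute and a tool call to move; the robot and the scene stay as the last step left them, time stands still between calls to the robot, and variables do not carry over. Pictures are saved under pics/ and viewed, at most 10 in all, crops included, and the job is handed in when it is done.

Besides the shell and the picture viewer there is one more tool, called after "Call:" by a JSON object that holds its "method" and its "body", one argument or row to a line. play_rows: Moves the arm, as the interface text tells. Its arguments: {"type":"object","properties":{"increments":{"type":"string"},"grip_force":{"type":"number"}},"required":["increments"]}

```bash
mkdir -p pics; cat > h.py <<'E'
import numpy as np, cv2
from cell import arm, vision, job, cut_out
from scipy.spatial.transform import Rotation as R
def pts(im, mask=None):
    z=im["z_map"]; K=im["mtx"]; T=im["cam_to_world"]
    r,c=np.nonzero((z>0) if mask is None else (mask&(z>0)))
    d=z[r,c]; x=(c-K[0,2])/K[0,0]*d; y=(r-K[1,2])/K[1,1]*d
    return (T@np.c_[x,-y,-d,np.ones_like(d)].T).T[:,:3]
def save(im,n): cv2.imwrite(f"pics/{n}.png",cv2.cvtColor(im["frame"],cv2.COLOR_RGB2BGR))
E
python3 - <<'E'
from h import *
np.set_printoptions(precision=4,suppress=True)
s=arm.observe(); print(s, arm.hold_point_z)
A=vision.get_image("scene");B=vision.get_image("top")
save(A,"scene0");save(B,"top0")
for nm,im in(("scene",A),("top",B)):
  print(nm,im["cam_to_world"][:3,3])
  for q in ["rod","barrel","tag","tag_hole","holder","post","beaker","calculator","screwdriver","washer","glue"]:
    for d in cut_out(q,im)[:2]:
      p=pts(im,d["mask"])
      if len(p): print(q,round(d["confidence"],2),np.round(d["point"]),"med",np.median(p,0),"lo",np.percentile(p,2,axis=0),"hi",np.percentile(p,98,axis=0),len(p))
cv2.imwrite("pics/both.png",cv2.resize(np.vstack([cv2.imread("pics/scene0.png"),cv2.imread("pics/top0.png")]),None,fx=.7,fy=.7))
E
```

```text
{'clock': 0.0, 'joints': array([ 1.1564,  0.4352,  0.025 ,  1.5741, -0.0116,  1.134 , -0.0751]), 'dq': array([-0.0009, -0.0001,  0.0006,  0.0016, -0.001 , -0.0004, -0.0002]), 'joint_efforts': array([  0.0004, -66.7834,   0.9854, -31.4452,  -0.0605,   0.0432,
         0.0001]), 'position': array([ 0.1915, -0.5944,  0.2259]), 'ee_rot': array([-3.102 , -0.4876,  0.0007]), 'force': array([ 0.7624,  0.347 , -0.1354]), 'ft_torque': array([-0.0069, -0.0235,  0.0219]), 'gripper_force': 0.0, 'width': 0.9977517961487659} 0.0188
scene [ 1.3277 -0.0436  0.836 ]
rod 0.49 [214. 201.] med [ 0.6153 -0.208   0.1611] lo [ 0.4278 -0.2538  0.0018] hi [ 0.6246 -0.1956  0.1775] 249
barrel 0.89 [245. 205.] med [ 0.6465 -0.2032  0.0919] lo [ 0.6171 -0.2247  0.0428] hi [ 0.6685 -0.1866  0.1355] 722
tag 0.72 [204. 284.] med [ 0.4929 -0.017   0.0694] lo [ 0.3749 -0.0484  0.0009] hi [0.5052 0.0136 0.1347] 605
tag_hole 0.62 [207. 283.] med [ 0.4932 -0.0177  0.0727] lo [ 0.414  -0.0484  0.0018] hi [0.5051 0.0116 0.1347] 567
holder 0.95 [228. 284.] med [ 0.5078 -0.0189  0.0288] lo [ 0.4772 -0.0646  0.0019] hi [0.5
[... 1729 characters left out ...]
.0922] 463
beaker 0.49 [127. 303.] med [ 0.7791 -0.0665  0.0034] lo [ 0.7658 -0.0819 -0.0049] hi [ 0.7907 -0.0523  0.0082] 65
calculator 0.81 [269. 164.] med [0.3792 0.3628 0.0143] lo [0.3125 0.3119 0.0077] hi [0.4447 0.4134 0.0209] 1234
screwdriver 0.75 [294. 419.] med [ 0.2863 -0.3726  0.0222] lo [ 0.2422 -0.3958  0.0126] hi [ 0.3293 -0.3493  0.0294] 285
washer 0.63 [129. 308.] med [ 0.7724 -0.0727  0.0036] lo [ 0.7679 -0.0791 -0.0018] hi [ 0.783  -0.0551  0.008 ] 16
glue 0.62 [131. 327.] med [ 0.7489 -0.1258  0.0815] lo [ 0.7356 -0.1463  0.0258] hi [ 0.7718 -0.1087  0.1224] 226
glue 0.39 [177. 364.] med [ 0.6038 -0.2033  0.1714] lo [ 0.5912 -0.2165  0.1539] hi [ 0.6184 -0.1927  0.1773] 96
```

View pics/both.png

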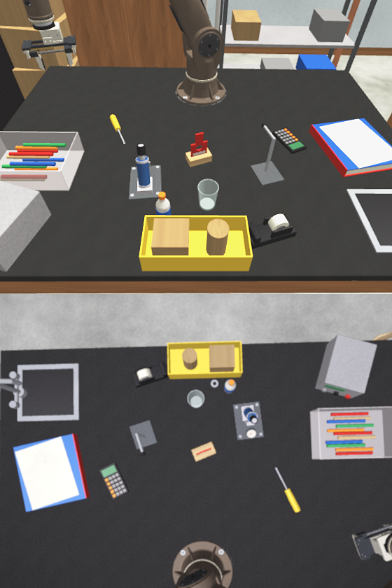

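The two views show the post at scene (row~244, col~382), tag/holder at (228,284) and piston rig at (245,205), with bystanders clear of them. Next I fit the geometry.

```bash
python3 - <<'E'
from h import *
np.set_printoptions(precision=4,suppress=True)
def fit(p):
    c=p.mean(0); u,s,v=np.linalg.svd(p-c,full_matrices=False); return c,v,s/np.sqrt(len(p))
for nm in("scene","top"):
    im=vision.get_image(nm); P=pts(im); m=im["z_map"]>0; C=im["frame"][m].astype(int)
    red=(C[:,0]>110)&(C[:,1]<80)&(C[:,2]<80)
    box=lambda c,r:(abs(P[:,0]-c[0])<r)&(abs(P[:,1]-c[1])<r)
    t=P[red&box((.494,-.017),.06)&(P[:,2]>.04)&(P[:,2]<.145)]
    print(nm,"tag",len(t)); 
    c,v,s=fit(t[:,:2]);print(c,np.degrees(np.arctan2(v[0,1],v[0,0])),s,t.min(0),t.max(0))
    w=P[box((.49,-.017),.08)&(P[:,2]>.022)&(P[:,2]<.038)&~red]
    print("holder",len(w),cv2.minAreaRect(w[:,:2].astype(np.float32)*1000),np.median(w[:,2]))
    g=P[box((.56,.23),.1)&(P[:,2]>.155)]; c,v,s=fit(g)
    print("peg",len(g),c,v[0],s,np.degrees(np.arctan2(v[0,1],v[0,0])),g.min(0),g.max(0))
    b=P[box((.565,.23),.1)&(P[:,2]>.006)&(P[:,2]<.022)]
    print("base",len(b),cv2.minAreaRect(b[:,:2].astype(np.float32)*1000))
    k=P[box((.61,-.205),.05)&(P[:,2]>.165)]
    print("knobtop",len(k),np.median(k,0),k.min(0),k.max(0))
    bl=(C[:,2]>C[:,0]+40)&box((.64,-.2),.07)&(P[:,2]>.04)
    c,v,s=fit(P[bl]);print("barrel",bl.sum(),c,v[0],s)
    rb=P[box((.65,-.2),.11)&(P[:,2]>.008)&(P[:,2]<.024)]
    print("rigbase",len(rb),cv2.minAreaRect(rb[:,:2].astype(np.float32)*1000))
    f=im["frame"]; K=im["mtx"]; 
    if nm=="scene": cv2.imwrite("pics/crop.png",cv2.cvtColor(cv2.resize(f[165:300,165:445],None,fx=2.8,fy=2.8,interpolation=cv2.INTER_CUBIC),cv2.COLOR_RGB2BGR))
E
```

```text
scene tag 432
[ 0.4935 -0.0179] -68.71373588367877 [0.0169 0.0018] [ 0.4758 -0.0486  0.0403] [0.5066 0.0122 0.1364]
holder 383 ((493.11541748046875, -18.266555786132812), (53.59821701049805, 91.36763000488281), 19.23558235168457) 0.03136876991006088
peg 155 [0.5306 0.2197 0.1732] [ 0.951   0.2937 -0.0966] [0.0287 0.0047 0.003 ] 17.16483506884851 [0.4852 0.2004 0.1551] [0.5665 0.2353 0.181 ]
base 1053 ((584.9638061523438, 220.1905059814453), (180.325927734375, 181.2961883544922), 66.19343566894531)
knobtop 98 [ 0.6104 -0.2087  0.1731] [ 0.5891 -0.222   0.1652] [ 0.6183 -0.197   0.1789]
barrel 554 [ 0.6458 -0.2029  0.0918] [ 0.3993  0.067  -0.9144] [0.0265 0.011  0.007 ]
rigbase 1354 ((655.1729736328125, -199.43992614746094), (241.71136474609375, 126.94352722167969), 12.97866153717041)
top tag 0<stdin>:4: RuntimeWarning: Mean of empty slice.
  ret = um.true_divide(
Traceback (most recent call last):
IndexError: index 0 is out of bounds for axis 0 with size 0
```

View pics/crop.png

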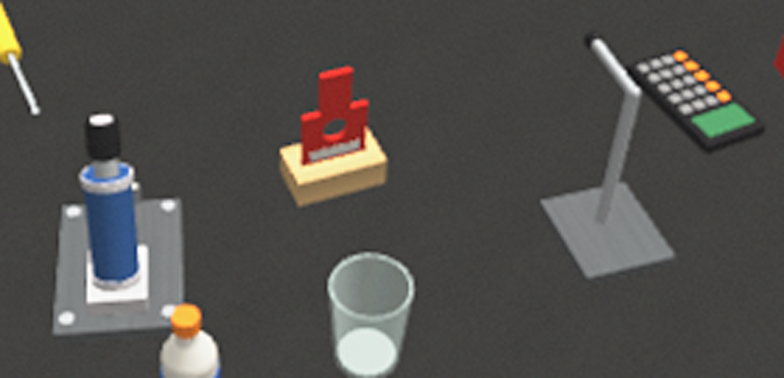

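The crop shows the tag upright with its hole open, the peg pointing back to the robot and the knob on top of the leaning rod. Now the same fits from the top view.

```bash
python3 - <<'E'
from h import *
np.set_printoptions(precision=4,suppress=True)
def fit(p):
    c=p.mean(0); u,s,v=np.linalg.svd(p-c,full_matrices=False); return c,v,s/np.sqrt(len(p))
S={}
for nm in("top","scene"):
    im=vision.get_image(nm); P=pts(im); m=im["z_map"]>0; C=im["frame"][m].astype(int)
    box=lambda c,r:(abs(P[:,0]-c[0])<r)&(abs(P[:,1]-c[1])<r)
    if nm=="top":
        w=P[box((.49,-.017),.08)&(P[:,2]>.02)&(P[:,2]<.04)]
        print("holder",cv2.minAreaRect(w[:,:2].astype(np.float32)*1000))
        t=P[box((.49,-.017),.06)&(P[:,2]>.045)];print("tagtop",len(t),t.mean(0),fit(t[:,:2]))
    for zl in (.16,.165):
        g=P[box((.56,.23),.1)&(P[:,2]>zl)]; c,v,s=fit(g[:,:2]); print(nm,"peg",len(g),c,np.degrees(np.arctan2(v[0,1],v[0,0])),s,g.min(0),g.max(0))
    for cc,q in(((.57,.23),"post"),((.65,-.2),"barrel")):
        d=[d for d in cut_out(q,im)]
        for e in d[:2]:
            p=pts(im,cv2.erode(e["mask"].astype(np.uint8),np.ones((1,1)))>0)
            p=p[(p[:,2]>.008)&(p[:,2]<.021)]
            if len(p)>20: print(q,"base",cv2.minAreaRect(p[:,:2].astype(np.float32)*1000),np.median(p,0))
    b=P[box((.65,-.2),.11)&(P[:,2]>.012)&(P[:,2]<.022)&(C.mean(1)>75)]
    print("rig",cv2.minAreaRect(b[:,:2].astype(np.float32)*1000),np.median(b,0))
    k=P[box((.61,-.205),.05)&(P[:,2]>.145)]; print("knob",len(k),k.mean(0),k.min(0),k.max(0))
E
```

```text
holder ((491.5256042480469, -14.50091552734375), (50.011329650878906, 89.9425277709961), 21.171051025390625)
tagtop 58 [ 0.4913 -0.0152  0.1059] (array([ 0.4913, -0.0152]), array([[-0.3633,  0.9317],
       [-0.9317, -0.3633]]), array([0.0176, 0.0019]))
top peg 140 [0.5205 0.222 ] -163.21246951411695 [0.0261 0.0032] [0.4801 0.2053 0.165 ] [0.5642 0.2397 0.18  ]
top peg 140 [0.5205 0.222 ] -163.21246951411695 [0.0261 0.0032] [0.4801 0.2053 0.165 ] [0.5642 0.2397 0.18  ]
post base ((568.3663330078125, 237.49403381347656), (100.61354064941406, 91.34619903564453), 17.089092254638672) [0.5734 0.2319 0.0142]
post base ((707.1165161132812, 14.575769424438477), (42.83682632446289, 46.94451141357422), 62.36155319213867) [0.7159 0.0145 0.0102]
rig ((653.8554077148438, -195.9562225341797), (237.4112548828125, 127.05443572998047), 13.268332481384277) [ 0.6071 -0.1885  0.0159]
knob 113 [ 0.6047 -0.2041  0.1682] [ 0.5887 -0.2204  0.1481] [ 0.6224 -0.1913  0.1794]
scene peg 143 [0.528  0.2191] 17.445627388636026 [0.028  0.0029] [0.482  0.2008 0.1602] [0.5655 0.2369 0.1812]
scene peg 136 [0.5263 0.2185] 17.389723055611245 [0.0276 0.0029] [0.482  0.2008 0.1651] [0.5655 0.2347 0.1812]
post base ((569.4575805664062, 232.0408477783203), (103.18616485595703, 89.30103302001953), 17.098447799682617) [0.5776 0.2292 0.0155]
rig ((617.8760375976562, -207.81948852539062), (150.25062561035156, 109.5224838256836), 5.748672962188721) [ 0.6295 -0.1942  0.0176]
knob 192 [ 0.6126 -0.2079  0.1647] [ 0.5896 -0.2224  0.1454] [ 0.6247 -0.1956  0.1798]
```

```bash
cat >> h.py <<'E'
def yaw(s):
    x=R.from_rotvec(s["ee_rot"]).as_matrix()[:,0]; return np.degrees(np.arctan2(x[1],x[0]))
def plan(p,az,n=None,maxs=3.6):
    """rows (tool cm, tool-z deg) leading from the present pose to p with tool-x azimuth az"""
    s=arm.observe(); a=yaw(s); d=np.array(p)-s["position"]; da=(az-a+180)%360-180
    n=n or int(max(np.ceil(np.linalg.norm(d)*100/maxs),np.ceil(abs(da)/6.5),1))
    print("at",s["position"].round(4),"az",round(a,2),"joints",s["joints"].round(2),"n",n)
    for i in range(n):
        r=np.radians(a+da*i/n); v=d/n*100
        print(f"{v[0]*np.cos(r)+v[1]*np.sin(r):.2f} {v[0]*np.sin(r)-v[1]*np.cos(r):.2f} {-v[2]:.2f} {-da/n:.2f}",end=";\n" if i%5==4 else "; ")
    print()
E
python3 -c "
from h import *
plan([.4915,-.0165,.21],111.2)"
```

```text
at [ 0.1917 -0.5949  0.2267] az 17.86 joints [ 1.16  0.43  0.02  1.57 -0.01  1.13 -0.08] n 19
2.44 -2.41 0.09 -4.91; 2.63 -2.20 0.09 -4.91; 2.81 -1.96 0.09 -4.91; 2.97 -1.71 0.09 -4.91; 3.11 -1.45 0.09 -4.91;
3.22 -1.18 0.09 -4.91; 3.31 -0.90 0.09 -4.91; 3.37 -0.62 0.09 -4.91; 3.41 -0.33 0.09 -4.91; 3.43 -0.03 0.09 -4.91;
3.42 0.26 0.09 -4.91; 3.38 0.55 0.09 -4.91; 3.32 0.84 0.09 -4.91; 3.24 1.12 0.09 -4.91; 3.13 1.40 0.09 -4.91;
3.00 1.66 0.09 -4.91; 2.85 1.91 0.09 -4.91; 2.67 2.15 0.09 -4.91; 2.48 2.37 0.09 -4.91;
```

Call:
{"method": "play_rows", "body": {
  "increments": "2.4 -2.4 0.1 -4.9 1; 2.6 -2.2 0.1 -4.9 1; 2.8 -2 0.1 -4.9 1; 3 -1.7 0.1 -4.9 1; 3.1 -1.5 0.1 -4.9 1"
}}

```text
clock: 2.02
position: [0.2704, -0.4409, 0.2218]
ee_rot: [2.927, 1.141, 0.0]
force: [0.8, 0.4, 0.3]
width: 1.001
gripper_force: 0.0
```

Call:
{"method": "play_rows", "body": {
  "increments": "3.2 -1.2 0.1 -4.9 1; 3.3 -0.9 0.1 -4.9 1; 3.4 -0.6 0.1 -4.9 1; 3.4 -0.3 0.1 -4.9 1; 3.4 0 0.1 -4.9 1"
}}

```text
clock: 2.43
position: [0.3497, -0.2894, 0.217]
ee_rot: [2.618, 1.736, -0.0]
force: [0.4, -0.9, 0.1]
width: 0.998
gripper_force: 0.0
```

Call:
{"method": "play_rows", "body": {
  "increments": "3.4 0.3 0.1 -4.9 1; 3.4 0.6 0.1 -4.9 1; 3.3 0.8 0.1 -4.9 1; 3.2 1.1 0.1 -4.9 1; 3.1 1.4 0.1 -4.9 1"
}}

```text
clock: 2.85
position: [0.429, -0.1386, 0.212]
ee_rot: [2.19, 2.251, 0.0]
force: [0.3, 0.4, -0.4]
width: 1.002
gripper_force: 0.0
```

Call:
{"method": "play_rows", "body": {
  "increments": "3 1.7 0.1 -4.9 1; 2.9 1.9 0.1 -4.9 1; 2.7 2.2 0.1 -4.9 1; 2.5 2.4 0.1 -4.9 1; 0 0 0 0 1"
}}

```text
clock: 3.27
position: [0.4956, -0.0103, 0.2083]
ee_rot: [1.764, 2.599, 0.008]
force: [0.1, 1.0, 0.6]
width: 1.001
gripper_force: 0.0
```

```bash
python3 - <<'E'
from h import *
plan([.4915,-.0165,.097],111.2,n=4)
im=vision.get_image("wrist"); save(im,"w1"); print(im["mtx"],im["cam_to_world"].round(3)); 
for q in ["tag","holder"]:
  for d in cut_out(q,im)[:2]: print(q,d["confidence"],d["point"],d["mask"].sum())
E
```

```text
at [ 0.4956 -0.0103  0.2083] az 111.68 joints [ 0.4   0.31 -0.6   1.87  0.2   1.02  0.09] n 4
-0.11 -0.15 2.78 0.12; -0.11 -0.15 2.78 0.12; -0.11 -0.15 2.78 0.12; -0.11 -0.15 2.78 0.12; 
[[325.1922621    0.         277.82660347]
 [  0.         325.1922621  208.04059602]
 [  0.           0.           1.        ]] [[ 0.93  -0.354 -0.102  0.469]
 [ 0.369  0.897  0.244  0.055]
 [ 0.005 -0.264  0.964  0.366]
 [ 0.     0.     0.     1.   ]]
tag 0.72 [200.7, 270.6] 709
tag 0.42 [29.9, 412.1] 4463
holder 0.86 [190.7, 274.8] 3364
```

View pics/w1.png

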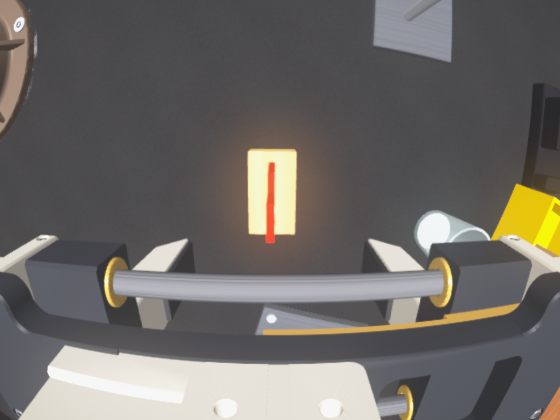

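The wrist view shows the red tag edge at (row 160–242, col ~271), between the fingers and in line with them. I'll localize it with the wrist depth.

```bash
cat >> h.py <<'E'
def wpts(im,mask=None):
    z=im["z_map"];K=im["mtx"];T=im["cam_to_world"]
    r,c=np.nonzero((z>0) if mask is None else (mask&(z>0)))
    d=z[r,c]; u=(c-K[0,2])/K[0,0]; v=(r-K[1,2])/K[1,1]; th=np.hypot(u,v)+1e-9; k=np.tan(th)/th
    return (T@np.c_[u*k*d,-v*k*d,-d,np.ones_like(d)].T).T[:,:3]
def rgbred(im):
    C=im["frame"].astype(int); return (C[...,0]>110)&(C[...,1]<80)&(C[...,2]<80)
E
python3 - <<'E'
from h import *
np.set_printoptions(precision=4,suppress=True)
im=vision.get_image("wrist"); m=rgbred(im); m[250:]=0; m[:,:220]=0;m[:,320:]=0
p=wpts(im,m); print(len(p),p.min(0),p.max(0))
for lo,hi in((.12,.15),(.06,.1)):
    t=p[(p[:,2]>lo)&(p[:,2]<hi)]; 
    c,(w,h),a=cv2.minAreaRect(t[:,:2].astype(np.float32)*1000); print(lo,len(t),t.mean(0),c,w,h,a)
m2=cut_out("holder",im)[0]["mask"]; h=wpts(im,m2); h=h[(h[:,2]>.025)&(h[:,2]<.036)]
print("holder",cv2.minAreaRect(h[:,:2].astype(np.float32)*1000),np.median(h[:,2]))
g=wpts(im); g=g[(abs(g[:,0]-.56)<.15)&(abs(g[:,1]-.23)<.1)]; b=g[(g[:,2]>.007)&(g[:,2]<.02)]
if len(b)>9: print("post",cv2.minAreaRect(b[:,:2].astype(np.float32)*1000),len(b))
E
```

```text
1 [ 0.498  -0.0306  0.1333] [ 0.498  -0.0306  0.1333]
0.12 1 [ 0.498  -0.0306  0.1333] (498.0019226074219, -30.576005935668945) 0.0 0.0 0.0
0.06 0 [nan nan nan] (0.0, 0.0) 0.0 0.0 0.0
holder ((491.91790771484375, -17.81612777709961), (50.303627014160156, 90.5420150756836), 20.94309425354004) 0.02997741026334022
post ((571.7581176757812, 226.37319946289062), (101.04813385009766, 75.60501098632812), 17.409940719604492) 3635<stdin>:7: RuntimeWarning: Mean of empty slice.
  ret = um.true_divide(
```

Call:
{"method": "play_rows", "body": {
  "increments": "-0.1 -0.2 2.8 0.1 1; -0.1 -0.2 2.8 0.1 1; -0.1 -0.1 2.8 0.1 1; -0.2 -0.1 2.7 0.1 1; 0 0 0 0 1"
}}

```text
clock: 3.93
position: [0.4857, -0.0265, 0.0928]
ee_rot: [-1.791, -2.575, 0.008]
force: [-1.9, 0.5, 0.1]
width: 1.002
gripper_force: 0.0
```

Call:
{"method": "play_rows", "body": {
  "increments": "0 0 0 0 -1; 0 0 0 0 -1; 0 0 0 0 -1; 0 0 0 0 -1; 0 0 0 0 -1",
  "grip_force": 20
}}

```text
clock: 4.35
position: [0.49, -0.0242, 0.0979]
ee_rot: [1.789, 2.58, 0.001]
force: [0.4, 1.0, -0.5]
width: 0.686
gripper_force: 0.0
```

Call:
{"method": "play_rows", "body": {
  "increments": "0 0 0 0 -1; 0 0 0 0 -1; 0 0 0 0 -1; 0 0 0 0 -1; 0 0 0 0 -1"
}}

```text
clock: 4.77
position: [0.4892, -0.0241, 0.0967]
ee_rot: [-1.789, -2.582, 0.0]
force: [-1.1, 0.2, -0.6]
width: 0.325
gripper_force: 0.0
```

Call:
{"method": "play_rows", "body": {
  "increments": "0.3 0.3 0 -0.3 -0.3; 0.3 0.2 0 0 -0.3; 0 0 0 0 -0.3; 0 0 0 0 -0.3; 0 0 0 0 -0.3"
}}

```text
clock: 5.18
position: [0.4917, -0.0166, 0.0967]
ee_rot: [-1.782, -2.587, 0.0]
force: [-0.3, -0.6, -0.3]
width: 0.351
gripper_force: 0.0
```

```bash
python3 -c "
from h import *
plan([.4917,-.017,.097],111.1,n=1); print(arm.observe()['width'])"
```

```text
at [ 0.4917 -0.0166  0.0967] az 110.88 joints [ 0.34  0.44 -0.54  2.01  0.32  0.78 -0.03] n 1
-0.03 -0.01 -0.03 -0.22; 
0.35119084378424353
```

Call:
{"method": "play_rows", "body": {
  "increments": "0 0 0 0 -1; 0 0 0 0 -1; 0 0 0 0 -1; 0 0 0 0 -1; 0 0 0 0 -1"
}}

```text
clock: 5.6
position: [0.4918, -0.0168, 0.0967]
ee_rot: [1.783, 2.587, -0.0]
force: [0.0, -0.1, -0.2]
width: 0.064
gripper_force: 20.0
```

Call:
{"method": "play_rows", "body": {
  "increments": "0 0 0 0 -1; 0 0 0 0 -1; 0 0 0 0 -1; 0 0 0 0 -1; 0 0 0 0 -1"
}}

```text
clock: 6.02
position: [0.4918, -0.0168, 0.0967]
ee_rot: [1.783, 2.587, -0.0]
force: [0.7, -0.1, 0.7]
width: 0.066
gripper_force: 20.0
```

Call:
{"method": "play_rows", "body": {
  "increments": "0 0 -0.5 0 -1; 0 0 -1 0 -1; 0 0 -1.5 0 -1; 0 0 -1.5 0 -1; 0 0 0 0 -1"
}}

```text
clock: 6.43
position: [0.4935, -0.0163, 0.1449]
ee_rot: [1.78, 2.584, 0.004]
force: [0.3, -0.2, -0.4]
width: 0.064
gripper_force: 20.0
```

```bash
python3 -c "
from h import *
plan([.452,.197,.201],107.2,n=9)"
```

```text
at [ 0.4935 -0.0163  0.1449] az 110.87 joints [ 0.37  0.38 -0.57  1.96  0.26  0.88  0.03] n 9
2.38 0.41 -0.62 0.41; 2.38 0.40 -0.62 0.41; 2.38 0.38 -0.62 0.41; 2.39 0.36 -0.62 0.41; 2.39 0.35 -0.62 0.41;
2.39 0.33 -0.62 0.41; 2.39 0.31 -0.62 0.41; 2.40 0.29 -0.62 0.41; 2.40 0.28 -0.62 0.41;
```

Call:
{"method": "play_rows", "body": {
  "increments": "1 0.4 -1 0.4 -1; 2.4 0.4 -1 0.4 -1; 2.4 0.4 -1 0.4 -1; 2.4 0.4 -1 0.4 -1; 2.4 0.3 -0.6 0.4 -1"
}}

```text
clock: 6.85
position: [0.4731, 0.0915, 0.189]
ee_rot: [1.828, 2.555, 0.001]
force: [0.9, 0.3, -0.7]
width: 0.066
gripper_force: 20.0
```

Call:
{"method": "play_rows", "body": {
  "increments": "2.4 0.3 -0.5 0.4 -1; 2.4 0.3 -0.5 0.4 -1; 2.4 0.3 0 0.4 -1; 2.4 0.3 0 0.4 -1; 1.4 0 0 0 -1"
}}

```text
clock: 7.27
position: [0.4493, 0.2014, 0.1984]
ee_rot: [-1.86, -2.531, -0.002]
force: [0.1, -1.1, -0.8]
width: 0.063
gripper_force: 20.0
```

Call:
{"method": "play_rows", "body": {
  "increments": "0 0 0 0 -1; 0 0 0 0 -1; 0 0 0 0 -1"
}}

```text
clock: 7.52
position: [0.4505, 0.1972, 0.1977]
ee_rot: [1.863, 2.529, -0.001]
force: [-0.2, -0.1, -0.4]
width: 0.065
gripper_force: 20.0
```

```bash
python3 - <<'E'
from h import *
np.set_printoptions(precision=4,suppress=True)
plan([.452,.197,.201],107.2,n=1)
A=vision.get_image("scene"); W=vision.get_image("wrist");B=vision.get_image("top")
cv2.imwrite("pics/ins.png",cv2.cvtColor(np.hstack([cv2.resize(A["frame"][150:260,340:440],(400,440),interpolation=cv2.INTER_CUBIC),cv2.resize(B["frame"][170:280,170:270],(400,440),interpolation=cv2.INTER_CUBIC)]),cv2.COLOR_RGB2BGR)); save(W,"w2")
o=np.array([.56,.2308]);ux=np.array([.9553,.2957])
def loc(p): d=p[:,:2]-o; return np.c_[d@ux,d@[-ux[1],ux[0]],p[:,2]]
for n,im,f in(("scene",A,pts),("top",B,pts),("wrist",W,wpts)):
    q=loc(f(im)); C=im["frame"][im["z_map"]>0].astype(int); red=(C[:,0]>110)&(C[:,1]<80)&(C[:,2]<80)
    g=q[(q[:,0]>-.085)&(q[:,0]<-.005)&(abs(q[:,1])<.03)&(q[:,2]>.155)&(q[:,2]<.19)&~red]
    if len(g)>5: print(n,"peg",len(g),g.mean(0),np.polyfit(g[:,0],g[:,1],1),g.min(0),g.max(0))
    t=q[red&(abs(q[:,0]+.11)<.03)&(abs(q[:,1])<.06)&(q[:,2]>.08)]
    if len(t)>5: print(n,"tag",len(t),t.min(0),t.max(0),t.mean(0))
E
```

```text
at [0.4505 0.1972 0.1977] az 107.24 joints [ 0.    0.32 -0.65  1.89  0.23  1.01 -0.45] n 1
-0.06 0.14 -0.33 0.04; 
scene peg 109 [-0.0448 -0.0018  0.1752] [-0.0045 -0.002 ] [-0.0787 -0.0069  0.1675] [-0.0053  0.0066  0.1804]
scene tag 484 [-0.1188 -0.0343  0.1096] [-0.0819  0.0315  0.2366] [-0.1134 -0.0048  0.1604]
top peg 13 [-0.0524  0.0074  0.1727] [-0.0177  0.0065] [-0.0669  0.0054  0.1671] [-0.0399  0.0095  0.1774]
top tag 11 [-0.121  -0.0348  0.1133] [-0.1122 -0.0242  0.2793] [-0.1155 -0.0296  0.169 ]
wrist peg 1918 [-0.0468  0.0023  0.1738] [-0.0208  0.0013] [-0.0827 -0.0045  0.1551] [-0.005   0.0089  0.1791]
wrist tag 1502 [-0.1181 -0.0169  0.1104] [-0.1107  0.0309  0.244 ] [-0.1145  0.0138  0.2056]
```

View pics/ins.png

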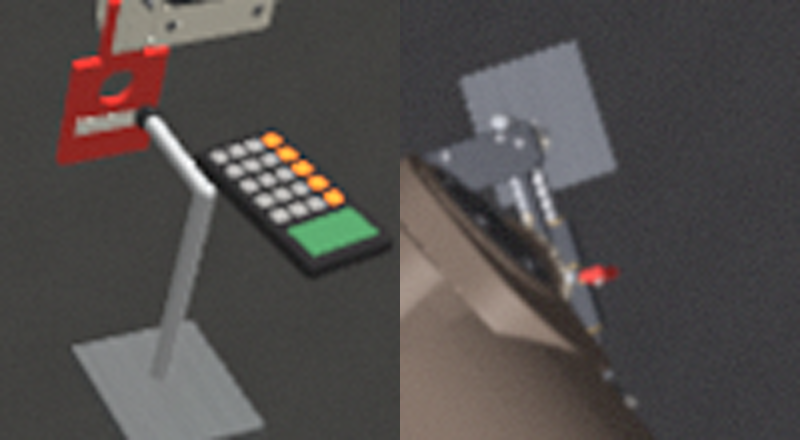

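The left crop shows the hole slightly above and in line with the ball at (150,118). Shift 1.5 mm sideways and 3 mm up, then slide on.

Call:
{"method": "play_rows", "body": {
  "increments": "0.1 0 -0.3 0 -1; 0 0.5 0 0 -1; 0 1 0 0 -1; 0 1 0 0 -1; 0 1 0 0 -1"
}}

```text
clock: 8.08
position: [0.4852, 0.2093, 0.2007]
ee_rot: [1.864, 2.529, 0.001]
force: [-0.7, 0.3, -0.7]
width: 0.06
gripper_force: 20.0
```

Call:
{"method": "play_rows", "body": {
  "increments": "0 0.5 0 0 -1; 0 0 0 0 -1; 0 0 0 0 -1"
}}

```text
clock: 8.33
position: [0.4886, 0.2107, 0.2004]
ee_rot: [-1.862, -2.529, 0.001]
force: [-0.6, 1.0, -1.9]
width: 0.064
gripper_force: 20.0
```

```bash
python3 - <<'E'
from h import *
np.set_printoptions(precision=4,suppress=True)
s=arm.observe(); print(s["position"],yaw(s),s["force"])
o=np.array([.56,.2308]);ux=np.array([.9553,.2957]); d=s["position"][:2]-o; print(d@ux, d@[-ux[1],ux[0]])
A=vision.get_image("scene"); W=vision.get_image("wrist")
cv2.imwrite("pics/ins2.png",cv2.cvtColor(np.hstack([cv2.resize(A["frame"][150:260,340:440],(400,440),interpolation=cv2.INTER_CUBIC),cv2.resize(W["frame"][100:320,180:380],(400,440))]),cv2.COLOR_RGB2BGR))
E
```

```text
[0.4886 0.2107 0.2004] 107.2655738244522 [-0.5897  0.9624 -1.9073]
-0.07418493331577569 0.0019287018428240676
```

View pics/ins2.png

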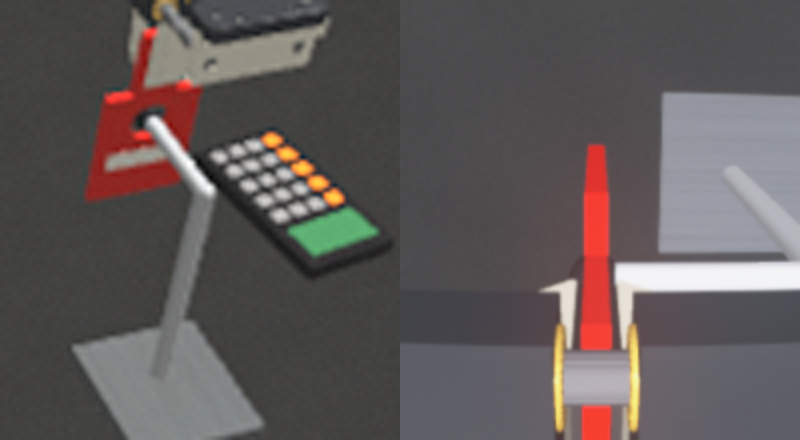

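The left crop shows the ball inside the hole at (150,118), with the tag face at the ball. Continue to peg_mid.

Call:
{"method": "play_rows", "body": {
  "increments": "0 0.7 0 0 -1; 0 0.8 0 0 -1; 0 0.8 0 0 -1; 0 0.8 0 0 -1; 0 0.5 0 0 -1"
}}

```text
clock: 8.85
position: [0.5242, 0.2215, 0.2006]
ee_rot: [1.863, 2.529, 0.001]
force: [0.1, -0.4, 0.2]
width: 0.067
gripper_force: 20.0
```

Call:
{"method": "play_rows", "body": {
  "increments": "0 0 0.3 0 -1; 0 0 0.3 0 -1; 0 0 0.1 0 -1; 0 0 0 0 -1; 0 0 0 0 -1"
}}

```text
clock: 9.27
position: [0.5225, 0.2211, 0.1936]
ee_rot: [-1.863, -2.53, 0.001]
force: [-0.3, -0.8, -0.5]
width: 0.061
gripper_force: 20.0
```

```bash
python3 - <<'E'
from h import *
np.set_printoptions(precision=4,suppress=True)
s=arm.observe(); print(s["position"],yaw(s),s["force"])
o=np.array([.56,.2308]);ux=np.array([.9553,.2957]); d=s["position"][:2]-o; print(d@ux, d@[-ux[1],ux[0]])
A=vision.get_image("scene"); W=vision.get_image("wrist")
cv2.imwrite("pics/ins3.png",cv2.cvtColor(np.hstack([cv2.resize(A["frame"][150:260,340:440],(400,440),interpolation=cv2.INTER_CUBIC),cv2.resize(W["frame"][100:320,180:380],(400,440))]),cv2.COLOR_RGB2BGR))
E
```

```text
[0.5225 0.2211 0.1936] 107.2720003201197 [-0.2779 -0.8418 -0.5197]
-0.03866147710614643 0.0017798543821396999
```

View pics/ins3.png

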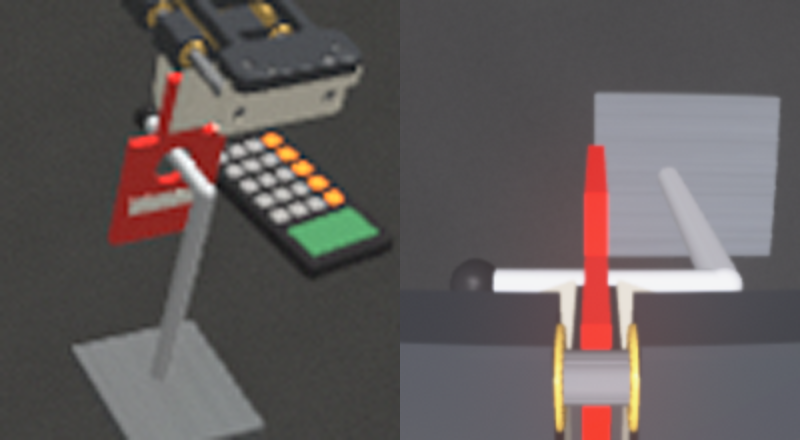

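Peg passes through the hole, ball on the near side. Release and rise.

Call:
{"method": "play_rows", "body": {
  "increments": "0 0 0.1 0 -0.5; 0 0 0 0 -0.3; 0 0 0 0 -0.3; 0 0 0 0 -0.3; 0 0 0 0 -0.3"
}}

```text
clock: 9.78
position: [0.5229, 0.2212, 0.1928]
ee_rot: [1.863, 2.53, 0.0]
force: [-0.1, 0.1, 0.7]
width: 0.336
gripper_force: 0.0
```

Call:
{"method": "play_rows", "body": {
  "increments": "0 0 0 0 -0.3; 0 0 0 0 -0.3; 0 0 -1 0 -0.3; 0 0 -2 0 -0.3; 0 0 -2 0 -0.3"
}}

```text
clock: 10.2
position: [0.5224, 0.2211, 0.2435]
ee_rot: [-1.862, -2.529, 0.002]
force: [0.0, 0.7, -0.3]
width: 0.35
gripper_force: 0.0
```

Call:
{"method": "play_rows", "body": {
  "increments": "0 0 -2 0 0; 0 0 -1 0 0; 0 0 0 0 0.5; 0 0 0 0 1; 0 0 0 0 1"
}}

```text
clock: 10.62
position: [0.5225, 0.2207, 0.2717]
ee_rot: [-1.863, -2.529, 0.002]
force: [0.5, -0.3, -0.0]
width: 0.664
gripper_force: 0.0
```

```bash
python3 - <<'E'
from h import *
np.set_printoptions(precision=4,suppress=True)
A=vision.get_image("scene")
p=pts(A); C=A["frame"][A["z_map"]>0].astype(int); red=(C[:,0]>110)&(C[:,1]<80)&(C[:,2]<80)&(abs(p[:,0]-.523)<.06)&(abs(p[:,1]-.22)<.06)&(p[:,2]>.05)
o=np.array([.56,.2308]);ux=np.array([.9553,.2957]); d=p[red][:,:2]-o
print("tag x,y",np.mean(d@ux),np.percentile(d@[-ux[1],ux[0]],[1,99]),p[red][:,2].min(),p[red][:,2].max())
cv2.imwrite("pics/ins4.png",cv2.cvtColor(cv2.resize(A["frame"][150:280,160:440],None,fx=2.8,fy=2.8,interpolation=cv2.INTER_CUBIC),cv2.COLOR_RGB2BGR))
plan([.56,-.20,.28],5.75)
E
```

```text
tag x,y -0.037086586490752485 [-0.0316  0.0309] 0.10499332942983919 0.2327437799958736
at [0.5224 0.2207 0.2714] az 107.26 joints [-0.03  0.38 -0.64  1.61  0.24  1.23 -0.41] n 16
-2.58 -0.56 -0.05 6.34; -2.63 -0.27 -0.05 6.34; -2.64 0.02 -0.05 6.34; -2.62 0.32 -0.05 6.34; -2.57 0.60 -0.05 6.34;
-2.49 0.88 -0.05 6.34; -2.37 1.15 -0.05 6.34; -2.23 1.41 -0.05 6.34; -2.06 1.65 -0.05 6.34; -1.87 1.87 -0.05 6.34;
-1.65 2.06 -0.05 6.34; -1.41 2.23 -0.05 6.34; -1.16 2.37 -0.05 6.34; -0.89 2.49 -0.05 6.34; -0.61 2.57 -0.05 6.34;
-0.32 2.62 -0.05 6.34;
```

View pics/ins4.png

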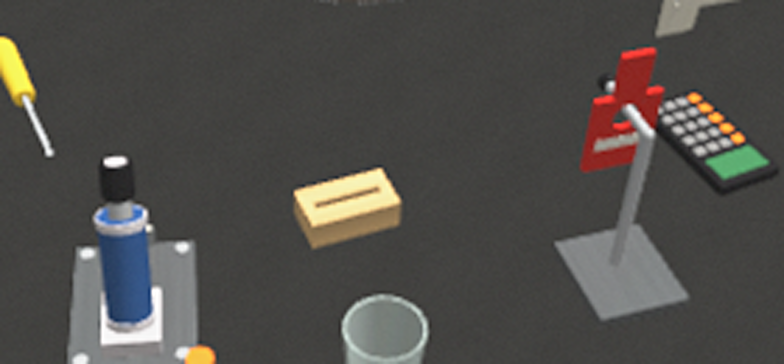

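Tag hangs on the peg (around (625,105) in the crop), knob at (116,180). Move to hover over the knob.

Call:
{"method": "play_rows", "body": {
  "increments": "-2.6 -0.6 0 6.3 1; -2.6 -0.3 0 6.3 1; -2.6 0 0 6.3 1; -2.6 0.3 0 6.3 1; -2.6 0.6 0 6.3 1"
}}

```text
clock: 11.08
position: [0.533, 0.0886, 0.2716]
ee_rot: [-2.484, -1.922, 0.003]
force: [0.9, 0.0, -0.5]
width: 0.993
gripper_force: 0.0
```

Call:
{"method": "play_rows", "body": {
  "increments": "-2.5 0.9 0 6.3 1; -2.4 1.2 0 6.3 1; -2.2 1.4 0 6.3 1; -2.1 1.6 0 6.3 1; -1.9 1.9 0 6.3 1"
}}

```text
clock: 11.5
position: [0.5454, -0.0435, 0.2716]
ee_rot: [-2.913, -1.176, 0.003]
force: [-0.1, -0.5, -0.1]
width: 0.998
gripper_force: 0.0
```

Call:
{"method": "play_rows", "body": {
  "increments": "-1.6 2.1 0 6.3 1; -1.4 2.2 0 6.3 1; -1.2 2.4 0 6.3 1; -0.9 2.5 0 6.3 1; -0.6 2.6 0 6.3 1"
}}

```text
clock: 11.92
position: [0.5589, -0.1753, 0.2715]
ee_rot: [-3.123, -0.341, 0.003]
force: [0.5, 1.4, -0.2]
width: 0.999
gripper_force: 0.0
```

Call:
{"method": "play_rows", "body": {
  "increments": "0 2.6 0 6.3 1; 1.5 0 0 0 1; 1.5 0 0 0 1; 0 0 0 0 1; 0 0 0 0 1"
}}

```text
clock: 12.33
position: [0.5949, -0.1956, 0.2712]
ee_rot: [-3.136, -0.178, 0.004]
force: [-0.4, 0.1, -0.4]
width: 0.998
gripper_force: 0.0
```

```bash
python3 - <<'E'
from h import *
np.set_printoptions(precision=4,suppress=True)
plan([.607,-.207,.27],5.75)
W=vision.get_image("wrist"); save(W,"w3"); S=vision.get_image("scene"); T=vision.get_image("top")
for n,im,f in(("w",W,wpts),("s",S,pts),("t",T,pts)):
    p=f(im)
    k=p[(abs(p[:,0]-.61)<.04)&(abs(p[:,1]+.205)<.035)&(p[:,2]>.142)&(p[:,2]<.19)]
    if len(k)>5: print(n,"knob",len(k),k.min(0),k.max(0),k.mean(0))
    b=p[(abs(p[:,0]-.65)<.13)&(abs(p[:,1]+.2)<.09)&(p[:,2]>.012)&(p[:,2]<.020)]
    if len(b)>5: print(n,"base",len(b),cv2.minAreaRect(b[:,:2].astype(np.float32)*1000))
for n,im,f in(("w",W,wpts),("s",S,pts)):
  for q in("rod","barrel"):
    for d in cut_out(q,im)[:2]:
        t=f(im,d["mask"]); print(n,q,d["confidence"],d["point"],np.median(t,0) if len(t) else 0,len(t))
E
```

```text
at [ 0.5949 -0.1956  0.2712] az 6.51 joints [ 0.33  0.42 -0.14  1.49  0.06  1.24 -1.28] n 1
1.08 1.27 0.12 0.76; 
w knob 1221 [ 0.5897 -0.2229  0.1456] [ 0.6236 -0.1946  0.1769] [ 0.6083 -0.2081  0.1677]
w base 5439 ((652.9856567382812, -200.38803100585938), (230.98631286621094, 124.47608947753906), 11.352675437927246)
s knob 202 [ 0.5892 -0.2225  0.142 ] [ 0.6233 -0.1956  0.1799] [ 0.6131 -0.2079  0.1638]
s base 1169 ((655.6688842773438, -199.7167510986328), (240.1146240234375, 126.24224853515625), 13.208081245422363)
t base 209 ((645.803466796875, -186.92718505859375), (214.68063354492188, 101.12628936767578), 11.756930351257324)
w rod 0.61 [192.4, 290.8] [ 0.6106 -0.2076  0.1698] 1383
w barrel 0.97 [147.8, 288.0] [ 0.6402 -0.2034  0.1138] 2056
w barrel 0.6 [195.2, 293.1] [ 0.6106 -0.2078  0.1699] 1359
s rod 0.64 [215.8, 201.0] [ 0.6163 -0.2069  0.1608] 218
s barrel 0.58 [248.5, 204.8] [ 0.6461 -0.2033  0.0886] 782
```

View pics/w3.png

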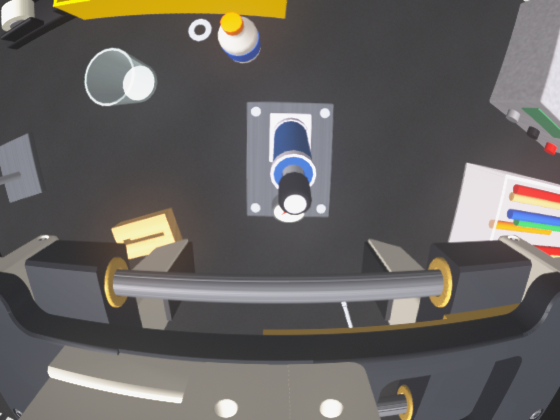

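The wrist view shows the knob at (195,293), the barrel leaning up-image behind it, and the base edges parallel to the image columns. Fit the coaxial cylinders.

```bash
cat > fit.py <<'E'
from h import *
from scipy.optimize import least_squares
np.set_printoptions(precision=4,suppress=True)
W=vision.get_image("wrist"); S=vision.get_image("scene")
def sets(im,f):
    p=f(im); C=im["frame"][im["z_map"]>0].astype(int)
    bx=(abs(p[:,0]-.635)<.065)&(abs(p[:,1]+.205)<.04)
    blue=bx&(C[:,2]>C[:,0]+40)&(p[:,2]>.04)&(p[:,2]<.125)
    kn=bx&(C.max(1)<60)&(p[:,2]>.145)&(p[:,2]<.178)
    return p[blue],p[kn]
D={"w":sets(W,wpts),"s":sets(S,pts)}
def run(names):
    B=np.vstack([D[n][0] for n in names]);Kn=np.vstack([D[n][1] for n in names])
    def res(q,full=False):
        az,t=q[2],q[3]; a=np.array([-np.cos(az)*np.sin(t),-np.sin(az)*np.sin(t),np.cos(t)]); o=np.array([q[0],q[1],.157])
        dist=lambda P:np.linalg.norm(np.cross(P-o,a),axis=1)
        return np.r_[(dist(B)-.020)/np.sqrt(len(B)),(dist(Kn)-.014)/np.sqrt(len(Kn)+1)*.7]
    for ft in(0,1):
        if ft: q=least_squares(res,[.607,-.208,.1,np.radians(20)],loss="soft_l1",f_scale=.0003).x
        else:
            r=least_squares(lambda x:res([*x,np.radians(20)]),[.607,-.208,.1],loss="soft_l1",f_scale=.0003); q=[*r.x,np.radians(20)]
        print(names,len(B),len(Kn),"axis at z.157",np.array(q[:2]),"az",np.degrees(q[2]),"tilt",np.degrees(q[3]))
for n in("w","s","ws"): run(n)
p=wpts(W);C=W["frame"][W["z_map"]>0].astype(int)
b=p[(p[:,2]>.012)&(p[:,2]<.021)&(abs(p[:,0]-.655)<.1)&(abs(p[:,1]+.2)<.075)&(C.min(1)>60)&(C.max(1)-C.min(1)<40)]
print("base",len(b),cv2.minAreaRect(b[:,:2].astype(np.float32)*1000))
E
python3 fit.py
```

```text
w 918 0 axis at z.157 [ 0.6072 -0.2091] az 5.951845832320156 tilt 20.0
w 918 0 axis at z.157 [ 0.6076 -0.2091] az 6.117370320534963 tilt 19.784832090753685
s 495 152 axis at z.157 [ 0.6062 -0.2095] az 5.881925368043185 tilt 20.0
s 495 152 axis at z.157 [ 0.6057 -0.2095] az 5.723723218956792 tilt 20.408972585608044
ws 1413 152 axis at z.157 [ 0.6066 -0.2094] az 6.331057839087293 tilt 20.0
ws 1413 152 axis at z.157 [ 0.6059 -0.2094] az 6.088107938280213 tilt 20.668535205747023
base 5078 ((649.8756103515625, -204.71017456054688), (202.83314514160156, 111.9138412475586), 6.597224235534668)
```

```bash
python3 -c "
from h import *
plan([.6062,-.2093,.20],6,n=4)"
```

```text
at [ 0.5949 -0.1961  0.2729] az 6.46 joints [ 0.33  0.41 -0.14  1.49  0.06  1.24 -1.28] n 4
0.24 0.36 1.82 0.11; 0.25 0.36 1.82 0.11; 0.25 0.36 1.82 0.11; 0.25 0.36 1.82 0.11;
```

Call:
{"method": "play_rows", "body": {
  "increments": "0.2 0.4 1.8 0.1 1; 0.2 0.4 1.8 0.1 1; 0.3 0.3 1.8 0.1 1; 0.3 0.3 1.8 0.1 1; 0 0 0 0 1"
}}

```text
clock: 13.2
position: [0.6048, -0.2091, 0.1971]
ee_rot: [-3.136, -0.165, 0.008]
force: [-1.6, 0.3, -1.5]
width: 0.998
gripper_force: 0.0
```

Call:
{"method": "play_rows", "body": {
  "increments": "0 0 0 0 1; 0 0 0 0 1"
}}

```text
clock: 13.37
position: [0.6069, -0.2088, 0.2018]
ee_rot: [3.137, 0.166, 0.002]
force: [0.2, 0.3, 1.1]
width: 0.998
gripper_force: 0.0
```

```bash
python3 -c "
from h import *
plan([.6062,-.2093,.140],6,n=4)"
```

```text
at [ 0.6069 -0.2088  0.2018] az 6.07 joints [ 0.34  0.49 -0.14  1.55  0.07  1.11 -1.28] n 4
-0.02 0.01 1.55 0.02; -0.02 0.01 1.55 0.02; -0.02 0.01 1.55 0.02; -0.02 0.01 1.55 0.02;
```

Call:
{"method": "play_rows", "body": {
  "increments": "-0.1 0 1.5 0 0; 0 0 1.5 0 0; 0 0 1.5 0 -0.2; 0 0 1.2 0 -0.2; 0 0 0.5 0 -0.2"
}}

```text
clock: 13.78
position: [0.6053, -0.2088, 0.1382]
ee_rot: [-3.137, -0.166, 0.001]
force: [0.1, 0.5, 0.4]
width: 0.689
gripper_force: 0.0
```

Call:
{"method": "play_rows", "body": {
  "increments": "0 0 0 0 -0.2; 0 0 0 0 -0.2; 0 0 0 0 -0.2"
}}

```text
clock: 14.03
position: [0.6063, -0.2091, 0.1399]
ee_rot: [3.137, 0.166, 0.003]
force: [0.1, -0.9, 0.6]
width: 0.467
gripper_force: 0.0
```

```bash
python3 -c "
from h import *
plan([.6062,-.2093,.140],6,n=1); print(arm.observe()['width'],arm.observe()['force'])
W=vision.get_image('wrist'); S=vision.get_image('scene')
cv2.imwrite('pics/g.png',cv2.cvtColor(np.hstack([cv2.resize(W['frame'][150:350,150:410],(416,320)),cv2.resize(S['frame'][170:270,150:280],(416,320))]),cv2.COLOR_RGB2BGR))"
```

```text
at [ 0.6063 -0.2091  0.1399] az 6.06 joints [ 0.34  0.54 -0.14  1.62  0.08  0.98 -1.29] n 1
-0.01 0.02 -0.01 0.06; 
0.4669437646332345 [ 0.11658265 -0.91161863  0.61111086]
```

View pics/g.png

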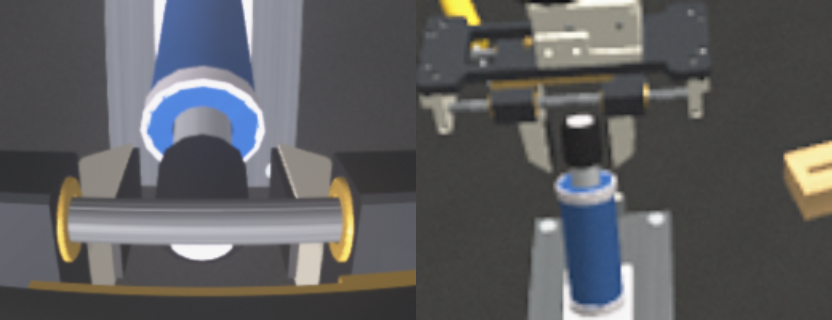

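The knob sits centred between the pads (left crop, (203,190)). Close on it.

Call:
{"method": "play_rows", "body": {
  "increments": "0 0 0 0 -1; 0 0 0 0 -1; 0 0 0 0 -1; 0 0 0 0 -1; 0 0 0 0 -1",
  "grip_force": 25
}}

```text
clock: 14.55
position: [0.6058, -0.2087, 0.1392]
ee_rot: [-3.137, -0.167, -0.001]
force: [-0.8, 1.6, 6.1]
width: 0.3
gripper_force: 25.0
```

Call:
{"method": "play_rows", "body": {
  "increments": "0 0 0 0 -1; 0 0 0 0 -1; 0 0 -0.2 0 -1; -0.1 0 -0.3 0 -1; -0.1 0 -0.3 0 -1"
}}

```text
clock: 14.97
position: [0.6033, -0.209, 0.1463]
ee_rot: [-3.137, -0.166, 0.001]
force: [2.1, 1.2, -4.5]
width: 0.298
gripper_force: 25.0
```

Call:
{"method": "play_rows", "body": {
  "increments": "-0.2 0 -0.4 0 -1; -0.2 0 -0.5 0 -1; -0.2 0 -0.5 0 -1; -0.2 0 -0.5 0 -1; 0 0 0 0 -1"
}}

```text
clock: 15.38
position: [0.5957, -0.2102, 0.1672]
ee_rot: [3.137, 0.166, 0.002]
force: [1.0, 2.0, -1.0]
width: 0.298
gripper_force: 25.0
```

```bash
python3 -c "
from h import *
s=arm.observe(); d=s['position']-[.6060,-.2089,.1396]; print(d,yaw(s),s['force']); a=np.array([-np.cos(.1047)*np.sin(.349),-np.sin(.1047)*np.sin(.349),np.cos(.349)]); print('drawn',d@a,'off',d-a*(d@a))"
```

```text
[-0.01034929 -0.00127483  0.02762871] 6.046980465932714 [ 1.01692237  1.97757573 -1.04893131]
drawn 0.029528321924214333 off [-0.00030713 -0.00021956 -0.0001195 ]
```

Call:
{"method": "play_rows", "body": {
  "increments": "-0.1 0 -0.4 0 -1; -0.2 0 -0.4 0 -1; -0.1 0 -0.4 0 -1; 0 0 0 0 -1; 0 0 0 0 -1"
}}

```text
clock: 15.8
position: [0.5916, -0.2106, 0.1781]
ee_rot: [3.137, 0.166, 0.0]
force: [0.3, 1.2, -2.0]
width: 0.298
gripper_force: 25.0
```

Call:
{"method": "play_rows", "body": {
  "increments": "0 0 0 0 -1; 0 0 0 0 -1; 0 0 0 0 -1; 0 0 0 0 -1; 0 0 0 0 -1"
}}

```text
clock: 16.22
position: [0.5916, -0.2105, 0.1776]
ee_rot: [3.137, 0.166, -0.0]
force: [1.5, 1.5, -2.2]
width: 0.301
gripper_force: 25.0
```

```bash
python3 -c "
from h import *
s=arm.observe(); d=s['position']-[.6060,-.2089,.1396]; print(d,yaw(s),s['force']); a=np.array([-np.cos(.1047)*np.sin(.349),-np.sin(.1047)*np.sin(.349),np.cos(.349)]); print('drawn',d@a,'off',d-a*(d@a))
W=vision.get_image('wrist'); S=vision.get_image('scene')
cv2.imwrite('pics/e.png',cv2.cvtColor(np.hstack([cv2.resize(W['frame'][150:350,150:410],(416,320)),cv2.resize(S['frame'][150:270,150:280],(347,320))]),cv2.COLOR_RGB2BGR))
p=pts(S); C=S['frame'][S['z_map']>0].astype(int); r=(C[:,0]>110)&(C[:,1]<80)&(C[:,2]<80)&(abs(p[:,0]-.523)<.06)&(abs(p[:,1]-.22)<.06)&(p[:,2]>.05); print('tag',r.sum(),p[r].mean(0),p[r].min(0),p[r].max(0))"
```

```text
[-0.01435811 -0.00162251  0.03804245] 6.058538140330603 [ 1.53856224  1.47928205 -2.18276799]
drawn 0.040690042216557 off [-0.00052001 -0.00016834 -0.00019459]
tag 595 [0.52561771 0.21633291 0.1710266 ] [0.51261558 0.18851921 0.10477122] [0.56208568 0.25132221 0.23234011]
```

View pics/e.png

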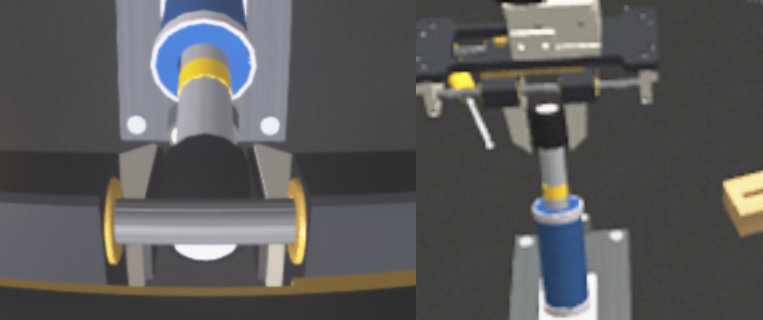

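The yellow band is fully out, with bare steel below it at (205,62), and no red shows. The rod is held still and the tag is still on the peg.

```bash
python3 -c "
from cell import job
print(job.sign_off())"
```

```text
the job is handed in; nothing more can be done
None
```

I handed the job in: the tag hangs released on the peg, and the gripper holds the rod still, drawn about 41 mm out along its bore, with the yellow band out and the red band hidden; the sign-off returned no verdict.

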